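# Set out the circuit-board inspection bench

### The arm

A 7-joint arm with a two-finger parallel gripper is mounted at the origin on the work surface. World frame = base frame: x ahead of the robot, y to its left, z up, the work surface at z = 0. Lengths are in m, angles in rad, forces in N, time in s.
With the tool pointing down it reaches from about 0.4 to 0.85 m from the base axis. Payload 6.9 kg.
Tool frame: the origin (TCP) lies on the centre line of the jaws, within the pads' length; the fingertips stand arm.tip_reach ahead of it and the grasp point (between the pads) lies 6 mm ahead of it (arm.tip_reach is the distance from the TCP to the fingertips, in m); z points along the fingers, y is the line along which they close (so a half turn about z gives the same grasp; the last joint's range is limited). The gripper opens to 85 mm and grips with 20 to 120 N. Pads are 22 mm wide; open, the fingers measure 114 mm over their backs; the gripper's body (76 mm by 85 mm) begins 54 mm behind the grasp point. The pads swing forward as they close: fully open they stand 13 mm farther back than shut.
Start: joints at [1.222, 0.507, -0.238, 1.5, 0.126, 1.149, -0.155], TCP at [0.274, -0.562, 0.256] pointing down, gripper open.
Joint ranges: [-3.08, 3.08], [-0.24, 2.05], [-1.43, 1.35], [0, 2.5], [-1.52, 4.66], [0.17, 1.96], [-2.89, 2.89]. Speed limits (rad/s): [2.39, 2.39, 3.14, 3.14, 3.14, 3.14, 3.14].

### API

Orientations are given as a rotation vector (axis times angle).
In Python, from station import arm gives the robot as it stands. Calls block until the motion is done:
- arm.move_ptp(position, orientation): joint-space move of the TCP to a pose.
- arm.servo_line(position, attitude=None, rate=0.15, contact_N=None): straight line of the TCP; attitude=None keeps the orientation; rate is the mean speed in m/s. With contact_N (N) it stops when the force on the tool has changed by that much, and returns True; else False.
- arm.move_j(angles): joint-space move.
- arm.command_gripper(opening, force=None): opening from 0.0 (shut) to 1.0 (fully open); force is the grip in N (None keeps the last); returns when the fingers have stopped.
- arm.hold(seconds).
- arm.inverse_kinematics(position, orientation): joint angles nearest the present ones, or None.
- arm.get_state(): the state.
- arm.capture(name): name is "scene" or "top" or "wrist"; returns the picture (480x640x3 uint8, red, green, blue); there is no depth.
- arm.camera_model(name): a dict with "camera_matrix" (3x3 intrinsics, pixels), "distortion" ([k1, k2, p1, p2, k3] as OpenCV has them; the pictures are not rectified), "origin" and "orientation" of the camera in the world; the wrist camera has in their place "T_tool_cam" (4x4, takes a point from camera to tool coordinates, whose origin is the TCP and whose axes are the flange's). Camera axes: x right, y up, looking along -z (the intrinsics and any distortion apply to the point x, -y, -z); pixel columns grow to the right and rows downward; lengths in m; the calibration is good to about 2 mm. A picture is of the moment at which its call begins: read the wrist's pose just before it. camera_model takes no time and is no camera call.
A pose or a line that the arm cannot do raises arm.MotionError and nothing moves.
- arm.close_job(): hands the job in; it is judged then, once.
The state is a dict: "t": time; "joints": joint angles; "joint_velocities": joint speeds; "joint_torque": joint torques, N m; "tcp_pos": TCP position; "ee_rot": TCP orientation; "force": force on the tool from outside, world axes, zero at the start; "wrist_torque": the same for the moment, N m; "gripper_width": opening from 0.0 (shut) to 1.0 (fully open); "gripper_force": force on a finger pad.
Only numpy, scipy, OpenCV 4.12 (cv2) and the standard library are available. Lean on these libraries where they do the work, as an engineer would, in place of code of your own. Each camera call takes 0.05 s, during which the arm holds its last target. There are 200 camera calls.

### The job

Set out the inspection mat for the next lot of circuit boards. First stand the squat aluminium holder on the mat midway between the two stacks of green boards that stand on it, and only after that seat the tall tapered cup fully home in it, upright. Lay the tape roll flat on the mat straight behind the holder (towards the mat's far edge) with a gap of about 4 cm between them, put the steel weight on the middle of the taller stack and stand the glass loupe on the middle of the lower stack: set the loupe down, do not drop or tip it.

Things in the scene. Friction and masses are not known exactly. Their poses are not given: they have to be found in the camera images.
- mat: Grey-green mat, fixed, 440 (x) x 760 (y) x 3 mm. Origin: centre of its underside; z up, +x to its far long edge (away from the robot), +y left. Midway between the stacks is the mat centre. All things start on its top. Bystanders, under 16 mm high: marker and tweezers behind the stacks (x +125, y +170 and -180 mm), eraser (x -195, y +70), sample board far left; far right a 110 mm bottle.
- stack_tall: The taller stack of green circuit-board panels, fixed, 100 (its x) x 110 (its y) x 60 mm high, standing on the mat. Origin at the centre of its underside, z up. It is 160 mm left or right of the mat's centre, along the mat's y; the other stack is on the opposite side.
- stack_low: The lower stack of green circuit-board panels, fixed, 100 (its x) x 110 (its y) x 25 mm high, standing on the mat. Origin at the centre of its underside, z up.
- weight_mid (a point): Steel weight, about 0.55 kg: a round disc, 64 mm diameter and 20 mm thick, with an upright round knob in the middle of its top to hold it by (18 mm diameter from 20 to 30 mm above its underside, widening to 22 mm from 34 mm up to the top at 55 mm). The point is on its axis half-way up, 27.5 mm above its underside; z up.
- loupe_mid (a point): Stand loupe, about 80 g, 42 mm high: clear round foot 40 mm in diameter and 16 mm high, above it a black round barrel 45 mm in diameter from 16 to 42 mm with a glass lens in its top. The point is on its axis half-way up, 21 mm above its underside; z up.
- holder_mid (a point): Squat open aluminium holder, about 0.3 kg, a tapered round socket that widens upward: 50 mm diameter outside at the foot, 62 mm at the rim, 50 mm high, wall 3 mm, floor 6 mm thick (inside about 45 mm diameter at the floor, 56 mm at the mouth). The point is on its axis half-way up, 25 mm above its underside; z up.
- toolcup_mid (a point): Tall narrow tapered grey plastic cup, open at the top, about 70 g, 85 mm high: 38 mm diameter outside at the foot, 51 mm at the rim. It fits loosely into the holder and, fully home, its foot stands on the holder's floor, 6 mm above the holder's underside, so that about 41 mm of it stands out. The point is on its axis half-way up, 42.5 mm above its underside; z up.
- tape_mid (a point): Roll of beige tape lying flat, about 60 g, 60 mm outer diameter, 40 mm hole, 24 mm high. The point is on its axis half-way up, 12 mm above its underside; z up. Laid in place with a 4 cm gap behind the holder, its axis is about 100 mm from the holder's.
Not all that is in view belongs to the job. What is shaped like the stack_low but brown is not meant. Leave any orange look-alike of the part that bears loupe_mid alone.

How it is judged:
On the way, in this order (a step that is already met when the one before it is completed fails the run):
1. the holder stands released midway between the stacks (horizontal distance between holder_mid and mat below 0.015 m and z of holder_mid in the frame of mat below 0.032 m and angle between holder_mid's own z axis and vertical below 0.12 rad and contact force between the fingers and holder below 0.1 N and linear speed of holder below 0.02 m/s), for 0.2 s.
2. the tall cup is seated in the holder and released (all of step 1 and horizontal distance between toolcup_mid and holder_mid below 0.006 m and z of toolcup_mid in the frame of holder_mid between 0.02 and 0.0265 m and angle between toolcup_mid's own z axis and vertical below 0.12 rad and contact force between the fingers and toolcup below 0.1 N and linear speed of toolcup below 0.02 m/s), for 0.2 s.
At the end, for the whole second after the job is handed in: Weight on taller, loupe on lower stack, within 15 mm of the middle; holder within 15 mm of the mat centre; cup on its floor within 3 mm, axes within 6; roll flat behind, axes 81-121 mm apart, within 20 mm of the mat's middle line; all upright to 0.12 rad, released, at rest (all of step 2 and horizontal distance between weight_mid and stack_tall below 0.015 m and z of weight_mid in the frame of stack_tall between 0.0835 and 0.0915 m and angle between each of weight_mid, loupe_mid, tape_mid's own z axis and vertical below 0.12 rad and contact force between the fingers and weight below 0.1 N and linear speed of each of weight, loupe, tape below 0.02 m/s and horizontal distance between loupe_mid and stack_low below 0.015 m and z of loupe_mid in the frame of stack_low between 0.042 and 0.05 m and contact force between the fingers and loupe below 0.1 N and horizontal distance between tape_mid and holder_mid between 0.081 and 0.121 m and x of tape_mid in the frame of mat above 0.06 m and y of tape_mid in the frame of mat between -0.02 and 0.02 m and z of tape_mid in the frame of mat below 0.019 m and contact force between the fingers and tape below 0.1 N); the robot touches nothing.
It fails at once if the loupe is dropped (falls free faster than 0.6 m/s, about 2 cm) (contact force between the fingers and loupe below 0.01 N and linear speed of loupe above 0.6 m/s).
It fails at once if the loupe is tipped by more than 60 degrees (angle between loupe_mid's own z axis and vertical above 1.05 rad).
It also fails if it takes over 122 s, if anything falls off the work surface, if the arm or the gripper's body presses on something with over 40 N, if the wrist force passes 120 N, or if a joint passes its speed limit or range.

## Working session

There is one attempt and no reset: what is moved stays moved. The work goes in short steps, each a Python script; the robot and the scene stay as the last script left them, time stands still between calls to the robot, and variables do not carry over. Pictures are saved under pics/ and viewed, at most 14 in all, crops included, and the job is handed in when it is done.

```bash
ls; mkdir -p pics; python3 - <<'E'
from station import arm
import cv2,numpy as np
np.set_printoptions(precision=4,suppress=True)
for n in("scene","top"):
    cv2.imwrite(f"pics/{n}0.png",arm.capture(n)[:,:,::-1])
for n in("scene","top","wrist"): print(n,arm.camera_model(n))
print(arm.get_state(),arm.tip_reach)
E
```

```text
pics
scene {'camera_matrix': array([[470.6809,   0.    , 312.022 ],
       [  0.    , 470.6809, 243.3212],
       [  0.    ,   0.    ,   1.    ]]), 'distortion': array([-0.0379,  0.    ,  0.    ,  0.    ,  0.    ]), 'origin': array([1.1153, 0.165 , 0.7313]), 'orientation': array([0.6023, 0.7161, 1.6842])}
top {'camera_matrix': array([[550.6606,   0.    , 323.9886],
       [  0.    , 550.6606, 240.9321],
       [  0.    ,   0.    ,   1.    ]]), 'distortion': array([-0.0792,  0.    ,  0.    ,  0.    ,  0.    ]), 'origin': array([0.1781, 0.0067, 1.1821]), 'orientation': array([ 0.1975, -0.1879, -1.5265])}
wrist {'camera_matrix': array([[335.5459,   0.    , 313.2712],
       [  0.    , 335.5459, 243.3579],
       [  0.    ,   0.    ,   1.    ]]), 'distortion': array([0.0168, 0.    , 0.    , 0.    , 0.    ]), 'T_tool_cam': array([[ 0.0014,  0.946 ,  0.3243,  0.0844],
       [ 1.    , -0.0017,  0.0006, -0.0003],
       [ 0.0011,  0.3243, -0.946 , -0.1166],
       [ 0.    ,  0.    ,  0.    ,  1.    ]])}
{'t': 0.1, 'joints': array([ 1.2225,  0.5083, -0.2375,  1.501 ,  0.1257,  1.1489, -0.1548]), 'joint_velocities': array([ 0.0004, -0.0028, -0.0003, -0.0013,  0.0001,  0.0001,  0.0012]), 'joint_torque': array([ -0.0046, -62.1836,  -2.1941, -25.0207,   0.0126,   0.0078,
         0.    ]), 'tcp_pos': array([ 0.2738, -0.5614,  0.2555]), 'ee_rot': array([-3.0595, -0.7064,  0.0006]), 'force': array([0.5246, 0.3438, 0.8233]), 'wrist_torque': array([-0.0132,  0.0348,  0.0052]), 'gripper_force': 0.0, 'gripper_width': 0.998186159224416} 0.025
```

View pics/top0.png

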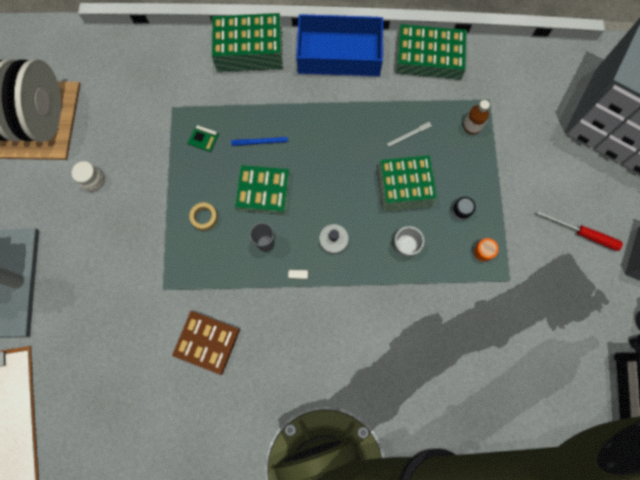

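View pics/scene0.png

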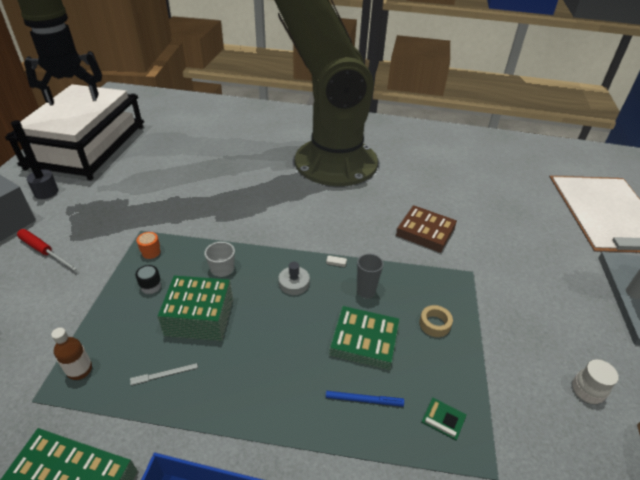

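The top view shows the mat with corners near (172,107), (488,99), (509,279) and (164,289). The tall stack is on the right at (407,180) and the low one on the left at (262,188). The cup is at (262,237), weight (334,238), holder (408,241), tape (203,216) and loupe (464,207), with the orange look-alike at (487,249).

```bash
cat > h.py <<'E'
import numpy as np,cv2
from scipy.spatial.transform import Rotation as R
from station import arm
np.set_printoptions(precision=4,suppress=True)
def campose(n,st=None):
    m=arm.camera_model(n)
    if n!="wrist": return m,R.from_rotvec(m["orientation"]).as_matrix(),m["origin"]
    st=st or arm.get_state(); T=m["T_tool_cam"]; Rt=R.from_rotvec(st["ee_rot"]).as_matrix()
    return m,Rt@T[:3,:3],Rt@T[:3,3]+st["tcp_pos"]
def pix(n,uv,z,st=None):
    "pixels -> world points at height z"
    m,Rc,o=campose(n,st)
    p=cv2.undistortPoints(np.array(uv,float).reshape(-1,1,2),m["camera_matrix"],m["distortion"])[:,0]
    d=np.c_[p[:,0],-p[:,1],-np.ones(len(p))]@Rc.T
    return o+d*((z-o[2])/d[:,2])[:,None]
def proj(n,P,st=None):
    m,Rc,o=campose(n,st); q=(np.atleast_2d(P)-o)@Rc*[1,-1,-1]
    return cv2.projectPoints(q.reshape(-1,1,3),np.zeros(3),np.zeros(3),m["camera_matrix"],m["distortion"])[0][:,0]
def down(yaw=0.):
    "tool down; closing line (tool y) at angle yaw from world -y"
    return (R.from_euler('z',yaw)*R.from_rotvec([np.pi,0,0])).as_rotvec()
def save(n,name,crop=None,k=1):
    st=arm.get_state(); im=arm.capture(n)[:,:,::-1]
    if crop: x,y,X,Y=crop; im=im[y:Y,x:X]
    cv2.imwrite(f"pics/{name}.png",cv2.resize(im,None,fx=k,fy=k,interpolation=cv2.INTER_CUBIC)); return st
E
python3 - <<'E'
from h import *
save("top","top1",(160,92,515,297),2.2)
c=pix("top",[(172,107),(488,99),(509,279),(164,289)],.003)
print(c, c.mean(0), np.linalg.norm(np.diff(c,axis=0),axis=1))
E
```

```text
[[ 0.7907  0.3929  0.003 ]
 [ 0.8388 -0.3602  0.003 ]
 [ 0.4034 -0.3886  0.003 ]
 [ 0.3546  0.3636  0.003 ]] [0.5969 0.002  0.003 ] [0.7546 0.4363 0.7538]
```

View pics/top1.png

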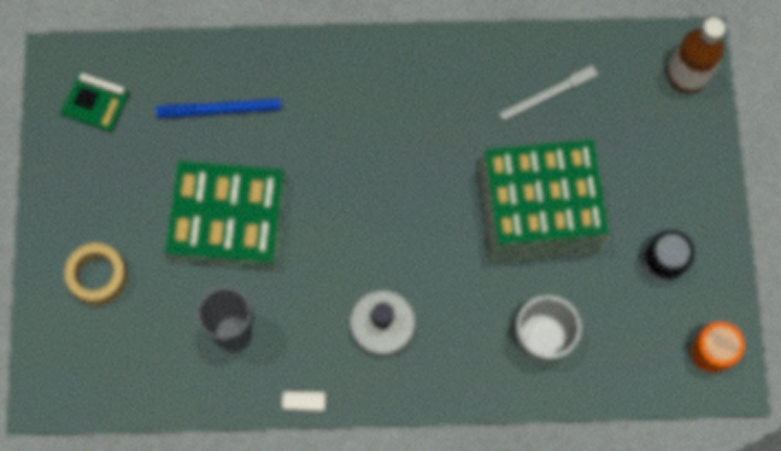

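The enlarged view gives the mat corners, the stack tops' corners and the rim centres clearly: cup (227,315), knob (383,315), holder (549,324), loupe (673,252), tape (95,271).

```bash
python3 - <<'E'
from h import *
def q(uv,z): return pix("top",(np.atleast_2d(uv)+.5)/2.2-.5+[160,92],z)
c=q([(27,34),(724,16),(769,415),(8,434)],.003); print("mat",c[:,:2].round(4).tolist(),c.mean(0),np.linalg.norm(np.roll(c,-1,0)-c,axis=1))
ex=(c[0]+c[1]-c[2]-c[3])[:2]; print("yaw",np.arctan2(ex[1],ex[0])); ey=(c[0]+c[3]-c[1]-c[2])[:2];print("yaw y",np.arctan2(-ey[0],ey[1]))
for n,u,z in(("tall",[(486,151),(594,141),(607,236),(492,251)],.063),("low",[(180,162),(284,169),(275,262),(167,254)],.028)):
    s=q(u,z);e=(s[0]+s[1]-s[2]-s[3])[:2];print(n,s.mean(0),np.linalg.norm(np.roll(s,-1,0)-s,axis=1),np.arctan2(e[1],e[0]))
for n,u,z in(("cup",(227,315),.088),("weight",(383,321),.023),("knob",(383,314),.058),("holder",(549,324),.053),("loupe",(673,252),.045),("tape",(95,271),.027)): print(n,q(u,z)[0])
E
```

```text
mat [[0.7902, 0.3929], [0.8389, -0.3621], [0.4004, -0.389], [0.3546, 0.3651]] [0.596  0.0017 0.003 ] [0.7566 0.4393 0.7555 0.4365]
yaw 0.06250875939816515
yaw y 0.0625310407029948
tall [ 0.602  -0.1566  0.063 ] [0.1087 0.0999 0.1138 0.1041] 0.08878707403621473
low [0.5854 0.1596 0.028 ] [0.1068 0.0993 0.1087 0.0989] -0.047650788874267415
cup [0.4618 0.1445 0.088 ]
weight [ 0.478  -0.0019  0.023 ]
knob [ 0.4759 -0.0015  0.058 ]
holder [ 0.473  -0.1617  0.053 ]
loupe [ 0.553  -0.2862  0.045 ]
tape [0.5184 0.2873 0.027 ]
```

```bash
cat >> h.py <<'E'
MY=.0625; MAT=np.array([.595,.0017])
RM=np.array([[np.cos(MY),-np.sin(MY)],[np.sin(MY),np.cos(MY)]])
GOAL=dict(holder=MAT,tape=MAT+RM@[.100,0],tall=np.array([.604,-.1573]),low=np.array([.5857,.1605]))
def circ(im,n,P,r,st,col):
    a=np.linspace(0,2*np.pi,120); c=np.c_[P[0]+r*np.cos(a),P[1]+r*np.sin(a),np.full(120,P[2])]
    for u in proj(n,c,st): cv2.circle(im,tuple(int(v) for v in u),0,col,-1)
E
python3 - <<'E'
from h import *
for n,p in dict(holder=(.473,-.1617),cup=(.4618,.1445),weight=(.478,-.0019),loupe=(.553,-.2862),tape=(.5184,.2873),**GOAL).items():
    for z in(.04,.2):
        q=arm.inverse_kinematics([*p,z],down(0)); print(n,p,z,q)
t0=arm.get_state()["t"]
arm.move_ptp([.473,-.1617,.20],down(0))
st=arm.get_state(); im=arm.capture("wrist")[:,:,::-1].copy()
circ(im,"wrist",(.473,-.1617,.053),.031,st,(0,0,255)); circ(im,"wrist",(.473,-.1617,.053),.028,st,(0,255,255))
cv2.imwrite("pics/w0.png",im); print(st["t"]-t0,st["tcp_pos"],st["force"])
E
```

```text
Traceback (most recent call last):
TypeError: dict() got multiple values for keyword argument 'holder'
```

```bash
python3 - <<'E'
from h import *
for n,p in {**{'g'+k:v for k,v in GOAL.items()},**dict(holder=(.473,-.1617),cup=(.4618,.1445),weight=(.478,-.0019),loupe=(.553,-.2862),tape=(.5184,.2873))}.items():
    for z in(.04,.2):
        q=arm.inverse_kinematics([*p,z],down(0)); print(n,p,z,q)
t0=arm.get_state()["t"]
arm.move_ptp([.473,-.1617,.20],down(0))
st=arm.get_state(); im=arm.capture("wrist")[:,:,::-1].copy()
circ(im,"wrist",(.473,-.1617,.053),.031,st,(0,0,255)); circ(im,"wrist",(.473,-.1617,.053),.028,st,(0,255,255))
cv2.imwrite("pics/w0.png",im); print(st["t"]-t0,st["tcp_pos"],st["force"])
E
```

```text
gholder [0.595  0.0017] 0.04 [ 0.0632  0.7046 -0.1722  1.8198  0.1888  0.633  -1.7922]
gholder [0.595  0.0017] 0.2 [ 0.1696  0.5185 -0.3362  1.6636  0.1964  0.9929 -1.8042]
gtape [0.6948 0.0079] 0.04 [ 0.0473  0.818  -0.1711  1.5255  0.1719  0.8129 -1.7598]
gtape [0.6948 0.0079] 0.2 [ 0.1033  0.6635 -0.2794  1.3709  0.1886  1.1331 -1.7705]
gtall [ 0.604  -0.1573] 0.04 [ 0.3152  0.7353 -0.165   1.7376  0.1754  0.683  -1.5151]
gtall [ 0.604  -0.1573] 0.2 [ 0.3561  0.5525 -0.23    1.5839  0.1408  1.0215 -1.4852]
glow [0.5857 0.1605] 0.04 [-0.143   0.7245 -0.2687  1.7846  0.287   0.6708 -2.1444]
glow [0.5857 0.1605] 0.2 [ 0.0427  0.5692 -0.5728  1.6281  0.3441  1.0468 -2.2032]
holder (0.473, -0.1617) 0.04 [ 0.3914  0.6131 -0.1655  2.0744  0.211   0.4696 -1.504 ]
holder (0.473, -0.1617) 0.2 [ 0.4775  0.3779 -0.2736  1.9062  0.1303  0.8745 -1.4324]
cup (0.4618, 0.1445) 0.04 [-0.198   0.603  -0.2307  2.1151  0.3003  0.4538 -2.2313]
cup (0.4618, 0.1445) 0.2 [ 0.1204  0.4022 -0.6633  1.9411  0.3125  0.9014 -2.2717]
weight (0.478, -0.0019) 0.04 [ 0.0573  0.5938 -0.154   2.1308  0.2071  0.4307 -1.8302]
weight (0.478, -0.0019) 0.2 [ 0.2714  0.3604 -0.4344  1.9567  0.1963  0.8651 -1.8373]
loupe (0.553, -0.2862) 0.04 [ 0.5114  0.7319 -0.1207  1.7422  0.1291  0.6752 -1.2504]
loupe (0.553, -0.2862) 0.2 [ 0.5439  0.5473 -0.1722  1.5886  0.1052  1.0148 -1.23  ]
tape (0.5184, 0.2873) 0.04 [-0.3713  0.7105 -0.2832  1.8253  0.3065  0.6486 -2.4063]
tape (0.5184, 0.2873) 0.2 [-0.1169  0.5736 -0.6995  1.6669  0.4135  1.0542 -2.5164]
1.6500000000000001 [ 0.473  -0.1627  0.2001] [-0.3871 -0.529  -0.0004]
```

View pics/w0.png

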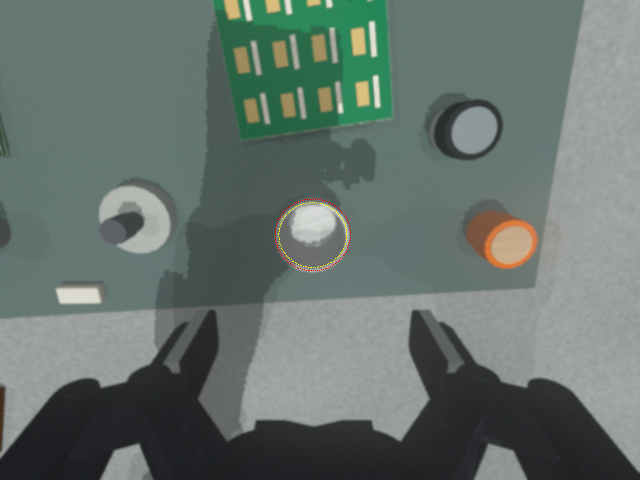

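The predicted rim circle coincides with the holder rim at (313,235), so the calibration agrees between the two cameras. The loupe top is at (474,130) and the weight's disc at (137,218). Next I pick and place the holder.

```bash
cat >> h.py <<'E'
def pick(xy,z,yaw=0,opening=1.,force=60,up=.2,lift=.12):
    "z: TCP height at the grasp"
    xy=list(xy)
    arm.command_gripper(opening)
    arm.move_ptp([*xy,max(up,z+.05)],down(yaw))
    hit=arm.servo_line([*xy,z],rate=.12,contact_N=12)
    arm.command_gripper(0.,force=force); s=arm.get_state()
    arm.servo_line([*xy,z+lift],rate=.15); e=arm.get_state()
    print("pick hit",hit,"w",s["gripper_width"],e["gripper_width"],"gf",e["gripper_force"],"dFz",e["force"][2],"t",e["t"],s["tcp_pos"])
def place(xy,z,yaw=0,opening=1.,via=.12,contact=4,over=.003,up=None):
    "z: TCP height at which the thing should stand"
    xy=list(xy)
    arm.move_ptp([*xy,z+via],down(yaw))
    arm.servo_line([*xy,z+.015],rate=.12); arm.hold(.2)
    hit=arm.servo_line([*xy,z-over],rate=.03,contact_N=contact); s=arm.get_state()
    arm.command_gripper(opening); arm.hold(.2)
    arm.servo_line([*xy,z+(up or via)],rate=.15); e=arm.get_state()
    print("place hit",hit,s["tcp_pos"],"want z",z,"t",e["t"])
E
python3 - <<'E'
from h import *
s=arm.get_state(); print("loupe",pix("wrist",(474,130),.045,s),"weight",pix("wrist",(137,218),.023,s))
pick((.473,-.1617),.042,MY*0,force=50)
place(GOAL["holder"],.042,0,via=.11,up=.17)
st=arm.get_state(); im=arm.capture("wrist")[:,:,::-1].copy()
circ(im,"wrist",(*MAT,.053),.031,st,(0,0,255)); cv2.imwrite("pics/w1.png",im)
E
```

```text
loupe [[ 0.5554 -0.2848  0.045 ]] weight [[ 0.4804 -0.0038  0.023 ]]
pick hit False w 0.6877614419937776 0.69155609073015 gf 54.13552441634238 dFz -2.952385379144305 t 5.1083 [ 0.4733 -0.1618  0.0429]
place hit True [0.5949 0.0017 0.0429] want z 0.042 t 9.45
```

View pics/w1.png

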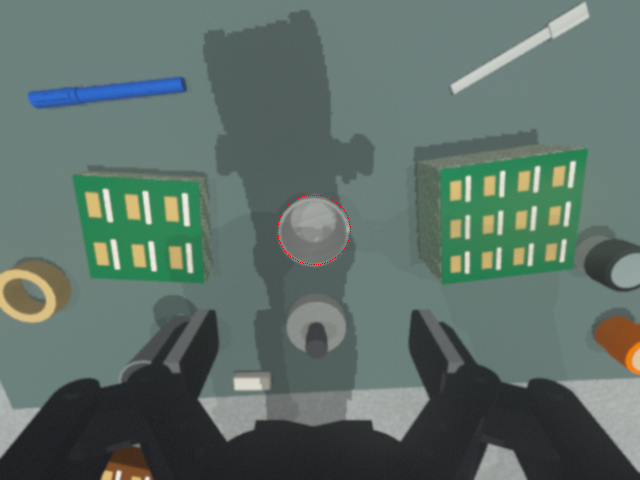

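The holder rim sits exactly on the target circle at (314,230), midway between the stacks. Next I look at the cup from above and check the stack tops from this view.

```bash
python3 - <<'E'
from h import *
s=arm.get_state()
print("low",pix("wrist",[(74,174),(200,182),(205,282),(90,277)],.028,s).mean(0),"tall",pix("wrist",[(440,167),(587,149),(576,270),(443,283)],.063,s).mean(0),"tape",pix("wrist",(28,292),.027,s),"weight",pix("wrist",(317,324),.023,s))
arm.move_ptp([.4618,.1445,.20],down(0)); st=arm.get_state(); im=arm.capture("wrist")[:,:,::-1].copy()
circ(im,"wrist",(.4618,.1445,.088),.0255,st,(0,0,255)); circ(im,"wrist",(.4618,.1445,.003),.019,st,(0,255,255)); cv2.imwrite("pics/w2.png",im)
E
```

```text
low [0.5866 0.1606 0.028 ] tall [ 0.6068 -0.1572  0.063 ] tape [[0.5235 0.2836 0.027 ]] weight [[ 0.4841 -0.0017  0.023 ]]
```

View pics/w2.png

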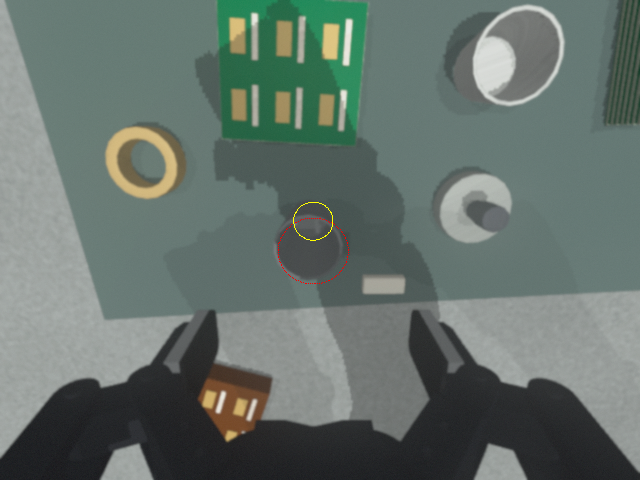

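The cup rim is at about (309,248), 2 mm left of the prediction. The tape is at (145,162) and the weight's disc at (475,207). Next I pick and seat the cup.

```bash
python3 - <<'E'
from h import *
s=arm.get_state(); print("tape",pix("wrist",(145,162),.027,s),"weight",pix("wrist",(475,207),.023,s))
pick((.4630,.1465),.067,0,force=25,lift=.13)
xy=list(MAT)
arm.move_ptp([*xy,.195],down(0)); arm.servo_line([*xy,.125],rate=.1); arm.hold(.2)
hit=arm.servo_line([*xy,.073],rate=.05,contact_N=6); s=arm.get_state()
print("seat",hit,s["tcp_pos"],s["force"],s["t"])
E
```

```text
tape [[0.5203 0.2852 0.027 ]] weight [[0.4808 0.0005 0.023 ]]
pick hit False w 0.5714819406606639 0.5714925145493673 gf 25.877124064827512 dFz -0.7954169950307135 t 13.525 [0.4635 0.1467 0.0677]
seat True [0.5946 0.0017 0.0756] [-0.6076  0.7811  5.3412] 16.2917
```

```bash
python3 - <<'E'
from h import *
xy=list(MAT)
arm.command_gripper(1.); arm.hold(.3); arm.servo_line([*xy,.22],rate=.15)
st=arm.get_state(); im=arm.capture("wrist")[:,:,::-1].copy()
circ(im,"wrist",(*MAT,.094),.0255,st,(0,0,255)); circ(im,"wrist",(*MAT,.053),.031,st,(0,255,255))
sc=arm.capture("scene")[:,:,::-1].copy()
circ(sc,"scene",(*MAT,.094),.0255,None,(0,0,255));circ(sc,"scene",(*MAT,.053),.031,None,(0,255,255))
a=cv2.resize(im[140:320,200:430],None,fx=1.7,fy=1.7); p=proj("scene",(*MAT,.06))[0].astype(int)
b=cv2.resize(sc[p[1]-45:p[1]+45,p[0]-57:p[0]+58],(a.shape[1],a.shape[0])); cv2.imwrite("pics/w3.png",np.hstack([a,b])); print(st["t"])
E
```

```text
18.1667
```

View pics/w3.png

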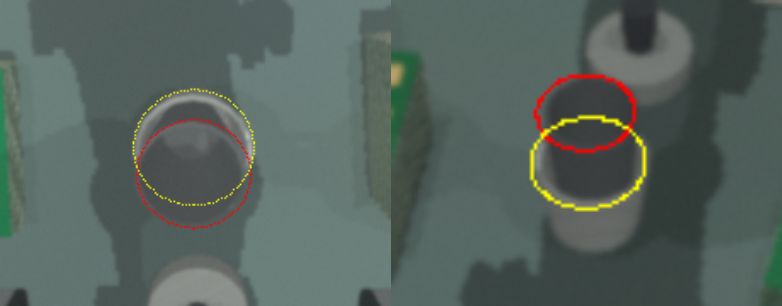

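The cup rim falls on the seated-height circle in both views (left crop bottom edge near row 225 against 227 predicted). A light press on the rim will confirm it is home.

```bash
python3 - <<'E'
from h import *
xy=list(MAT)
arm.servo_line([*xy,.14],rate=.15); arm.command_gripper(.5); arm.hold(.2)
hit=arm.servo_line([*xy,.06],rate=.04,contact_N=8); s=arm.get_state(); print(hit,s["tcp_pos"],s["force"])
arm.servo_line([*xy,.20],rate=.2)
# tape: tips ~5 mm above the mat
pick((.5200,.2858),.029,0,force=25,lift=.10)
E
```

```text
True [0.5954 0.0017 0.1174] [-1.4273  0.97    5.1234]
pick hit False w 0.7074291778704973 0.6997279333246091 gf 27.161201387643814 dFz -0.9981390097696424 t 25.4667 [0.5203 0.2861 0.03  ]
```

```bash
python3 - <<'E'
from h import *
place(GOAL["tape"],.0300,0,via=.13,up=.17)
save("wrist","w4")
pick((.4807,-.0010),.003+.044-.006,0,opening=.7,force=90,lift=.13)
place((.605,-.1573),.041+.060,.0,opening=.6,via=.07,contact=5)
E
```

```text
place hit True [0.6947 0.0079 0.0298] want z 0.03 t 30.4
pick hit True w 0.23450830156228136 0.23463471757456417 gf 101.2846691352388 dFz -4.2313216165620435 t 34.4 [ 0.485 -0.001  0.048]
place hit True [ 0.6053 -0.1574  0.1085] want z 0.101 t 37.5917
```

View pics/w4.png

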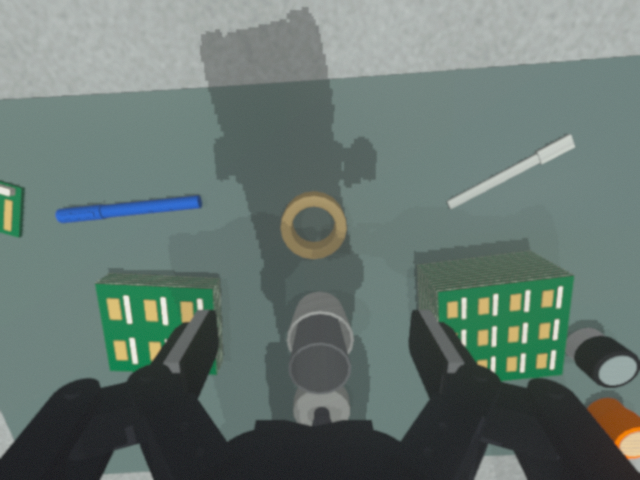

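The tape lies flat at (313,226), straight behind the holder. The weight pick stopped early on a contact, so I check whether anything was disturbed.

```bash
python3 - <<'E'
from h import *
arm.move_ptp([.57,-.10,.33],down(0))
st=arm.get_state(); im=arm.capture("wrist")[:,:,::-1].copy()
circ(im,"wrist",(*MAT,.094),.0255,st,(0,0,255)); circ(im,"wrist",(*MAT,.053),.031,st,(0,255,255)); circ(im,"wrist",(*GOAL["tall"],.083),.032,st,(0,255,255))
circ(im,"wrist",(*GOAL["tall"],.118),.011,st,(0,0,255))
cv2.imwrite("pics/w5.png",cv2.resize(im[100:340,150:470],None,fx=2.4,fy=2.4)); print(st["t"],arm.get_state()["force"])
E
```

```text
38.3167 [ 0.0596 -0.4132  0.6027]
```

View pics/w5.png

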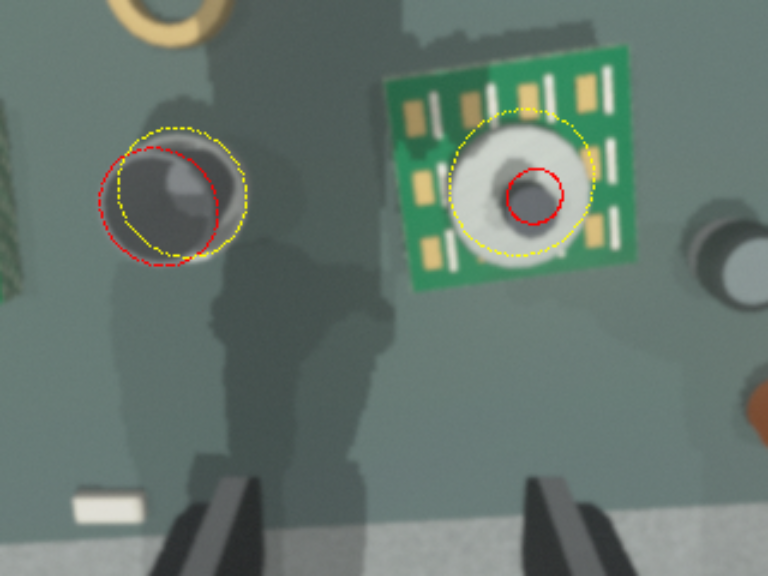

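The weight's disc is at (521,196) and sits about 6–8 mm towards the robot from the stack's middle (stack corners (385,80), (630,45), (637,260), (412,293)). The holder has moved about 2 mm at most. I'll compute the offset and shift the weight.

```bash
python3 - <<'E'
from h import *
s=arm.get_state()
f=lambda u,z: pix("wrist",(np.atleast_2d(u)+.5)/2.4-.5+[150,100],z,s)
stk=f([(385,80),(630,45),(637,260),(412,293)],.063); print("tall",stk.mean(0))
print("disc",f((521,196),.083),"knob",f((533,203),.118),"loupe",f((760,270),.045)); 
st=s
def see(n,k):
    im=arm.capture("wrist")[:,:,::-1]; return im
arm.move_ptp([.53,.0017,.25],down(0)); st=arm.get_state(); im=arm.capture("wrist")[:,:,::-1].copy(); p=proj("wrist",(*MAT,.07),st)[0].astype(int)
cv2.imwrite("pics/w6.png",cv2.resize(im[p[1]-60:p[1]+60,p[0]-75:p[0]+75],None,fx=5,fy=5,interpolation=cv2.INTER_CUBIC)); print(p)
E
```

```text
tall [ 0.6059 -0.1571  0.063 ]
disc [[ 0.5989 -0.1571  0.083 ]] knob [[ 0.6015 -0.1566  0.118 ]] loupe [[ 0.5558 -0.2859  0.045 ]]
[313 151]
```

View pics/w6.png

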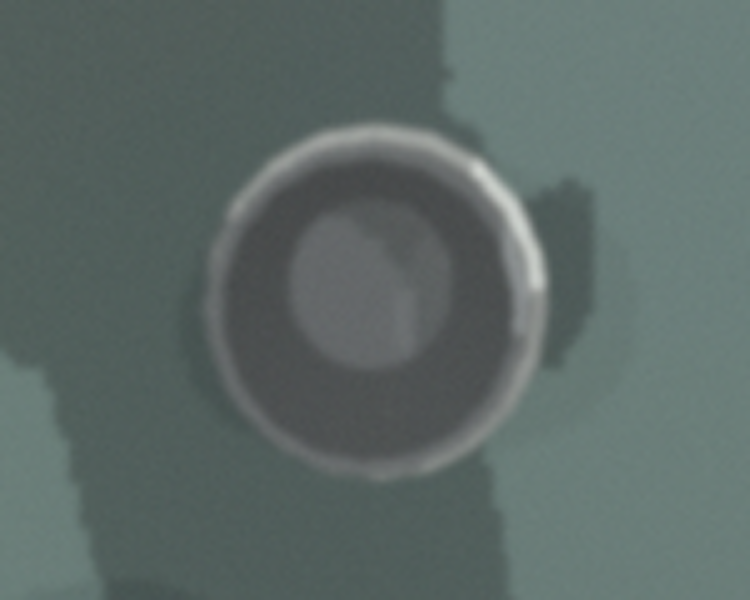

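```bash
python3 - <<'E'
from h import *
s=arm.get_state()
f=lambda u,z: pix("wrist",(np.atleast_2d(u)+.5)/5-.5+[313-75,151-60],z,s)
print("holder",f((378,302),.053),"cup rim",f((368,308),.094),"cup floor",f((370,285),.012), s["t"])
g=(.600,-.157); z=.1085
arm.command_gripper(.7); arm.move_ptp([*g,.19],down(0)); hit=arm.servo_line([*g,z],rate=.08,contact_N=12); a=arm.get_state()
arm.command_gripper(0.,force=90); arm.servo_line([*g,z+.012],rate=.05)
place((.6065,-.157),z,0,opening=.6,via=.012,contact=5,up=.09); print(hit,a["tcp_pos"],a["force"])
E
```

```text
holder [[0.5949 0.0014 0.053 ]] cup rim [[0.5966 0.003  0.094 ]] cup floor [[0.5956 0.0031 0.012 ]] 39.0167
place hit True [ 0.6063 -0.157   0.109 ] want z 0.1085 t 44.5833
False [ 0.6004 -0.1571  0.1091] [-0.9515  0.5485  0.2449]
```

```bash
python3 - <<'E'
from h import *
pick((.5556,-.2855),.033,0,opening=.8,force=30,lift=.18)
z=.0335+.025; xy=[.5862,.1606]
arm.move_ptp([*xy,.21],down(0)); arm.servo_line([*xy,z+.012],rate=.1); arm.hold(.3)
hit=arm.servo_line([*xy,z-.003],rate=.02,contact_N=2.5); s=arm.get_state(); print(hit,s["tcp_pos"],s["force"],s["gripper_width"],s["t"])
E
```

```text
pick hit False w 0.5202997245638569 0.522188512822715 gf 30.64696490764618 dFz -1.324444032492922 t 48.725 [ 0.5559 -0.2857  0.0337]
True [0.5861 0.1605 0.0587] [-0.1344  0.3553  5.5368] 0.5207156234120054 52.7917
```

Contact came at exactly the expected height, so I release, back off and make a final check.

```bash
python3 - <<'E'
from h import *
arm.command_gripper(.8); arm.hold(.2); arm.servo_line([.5862,.1606,.2],rate=.1)
arm.move_ptp([.53,.0,.36],down(0)); st=arm.get_state(); im=arm.capture("wrist")[:,:,::-1].copy()
for P,r in(((*MAT,.094),.0255),((.606,-.157,.083),.032),((.5862,.1606,.070),.0225),((*GOAL["tape"],.027),.03)): circ(im,"wrist",P,r,st,(0,0,255))
cv2.imwrite("pics/w7.png",im[0:330]); save("scene","s7"); print(st["t"])
E
```

```text
55.8417
```

View pics/w7.png

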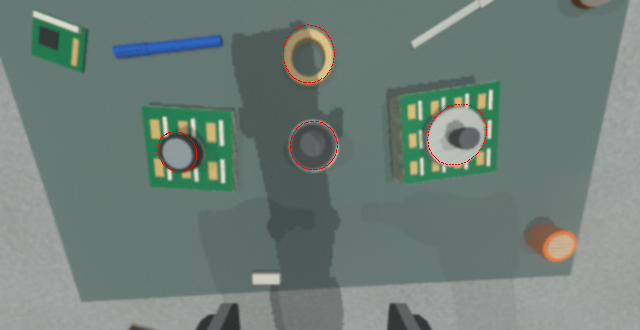

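View pics/s7.png

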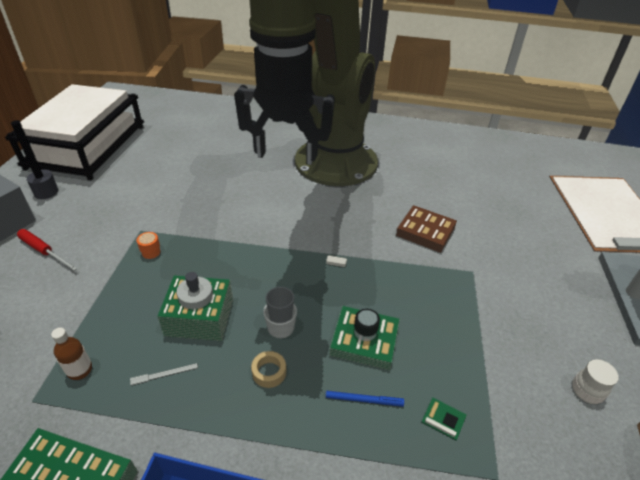

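Everything is where it should be and upright: loupe at (180,152), cup (314,145), tape (308,54) and weight (457,135), each on its target circle. I'm handing the job in.

```bash
python3 -c "
from station import arm
print(arm.close_job())"
```

```text
the job is handed in; nothing more can be done
None
```

I handed the job in at about 56 s of the 122 s allowed; the last pictures show all five items upright on their targets, but the hand-in call returned no verdict. The weight needed one correction of about 6 mm because its pick stopped early on a contact I did not identify.

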